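Unlatch the blue-catch coverslip cassette and show it to the code reader

TASK

Take the coverslip cassette with the blue catches out of the dock: pinch its two side catches fully in between the fingers while it still sits in its bay, then lift it out. Carry it to the code reader and finish while still holding it by the pinched catches, upright and still, about 4 cm above the middle of the glass window without touching it, its sides parallel to the window's. Leave the cassette with the grey catches latched in the dock, and do not disturb the vial, the oil bottle or the petri dish.

Things in the scene. Friction and masses are not known exactly. Their poses are not given: they have to be found in the camera images.
- blue_cassette_grip (a point): Axis of the cassette to take (about 38 x 34 mm and 78 mm tall, white with glass coverslips in its windows, loose, about 0.16 kg; blue catches, blue patch on top), midway between its two catch pads, 59 mm above its underside. z up; y runs from pad to pad. Pads: 20 mm wide along x, 26 mm tall, centred at this height, outer faces 55 mm apart at rest, 43 mm pinched. A half turn changes nothing.
- blue_cassette_left_catch (a joint): Sprung catch of the blue cassette on its +y side, m: 0 = out (its hook 3 mm under the dock's steel keeper), 0.006 = pushed fully in against its stop (hook 3 mm clear). Push takes about 3 N to start and 8 N fully in; it springs back when let go.
- blue_cassette_right_catch (a joint): The same catch on the -y side: 0 = out and hooked, 0.006 = fully in. Both hooks let go only when pushed in more than about 3 mm.
- grey_cassette_grip (a point): The same point of the other cassette, same shape and size (about 38 x 34 mm and 78 mm tall, white with glass coverslips in its windows, loose, about 0.16 kg) but with grey catches and grey patch; it stays latched in the dock.
- dock: White two-bay dock, 150 x 92 mm, fixed; origin under its centre, on the bench. x along the row of bays (centres at x = -38 and +38 mm; which cassette is in which changes), y the pinch line. Bay floor 12 mm up, so pads span 58 to 84 mm over the bench. Guides with 1.2 mm play end 14 mm, steel keepers (28.5 to 38 mm out from the axis, under the pads) 21 mm above the floor.
- reader_window (a point): Centre of the glass window (66 x 50 mm, long side along x) on top of the black code reader (108 x 96 mm, fixed to the bench), 40 mm above the bench; z up. The cassette is held over it with its own x along the window's x (either way round).
- amber_vial: Loose glass sample vial with white cap, 26 mm across, 55 mm tall, standing beyond the reader; origin at the centre of its underside. Stays as it is.
- oil_bottle: Loose brown dropper bottle with black cap, 28 mm across, 82 mm tall, standing to the right of the reader, behind the big bagged microscope (about 0.6 m tall, fixed, 0.2 to 0.45 m ahead of the robot and 0.05 m left to 0.25 m right of its middle: keep the arm clear of it); origin at the centre of its underside. Stays as it is.
- red_petri: Loose lidded red petri dish, 58 mm across, 14 mm tall, lying to the left of the dock, nearer the robot; origin at the centre of its underside. Stays as it is.

How it is judged:
By the outcome, as a careful person would: the job done as asked, in the order asked, and still so for the second after the job is handed in, while the arm keeps its last pose, push and grip.
It also fails if it takes over 48 s, if anything falls off the work surface, if the arm or the gripper's body presses on something with over 40 N, if the wrist force passes 120 N, or if a joint passes its speed limit or range.

ROBOT

A 6-joint arm with a two-finger parallel gripper is mounted at the origin on the work surface; the furniture and walls round the work are solid. World frame = base frame: x ahead of the robot, y to its left, z up, the work surface at z = 0. Lengths are in m, angles in degrees, forces in N, time in s.
With the tool pointing down it reaches from about 0.325 to 0.9 m from the base axis. Payload 3.5 kg.
Tool frame: the origin (TCP) lies at the very end of the fingers, on their centre line; the grasp point (between the pads) lies 19 mm behind it; z points along the fingers, y is the line along which they close (so a half turn about z gives the same grasp; the last joint's range is limited). The gripper opens to 85 mm and grips with 20 to 120 N. Pads are 22 mm wide; open, the fingers measure 114 mm over their backs; the gripper's body (76 mm by 85 mm) begins 54 mm behind the grasp point. The pads swing forward as they close: fully open they stand 13 mm farther back than shut.
Start: joints at [-5.924, 15.837, -1.513, 72.651, 0, 84.076], TCP at [0.625, -0, 0.231] pointing down, gripper open.
Joint ranges: [-178.77, 178.77], [-48.84, 107.48], [-61.69, 71.31], [-111.58, 123.2], [-90, 87.43], [-180, 180]. Speed limits (degrees/s): [147.25, 147.25, 180, 180, 180, 180].

INTERFACE

Orientations are given as a 3x3 rotation matrix whose columns are the frame's x, y, z axes.
In Python, from bench import monitor, eyes, arm, finder gives the robot as it stands. The module is installed in compiled form; this text tells all that it offers.
- The arm moves only by the tool arm_command, never from a script. Its argument "plan" is a list of rows, each an object of numbers: "tx", "ty", "tz": the shift along the tool's x, y, z normalised to -1 to 1, where 1 is 0.2 m; "wx", "wy", "wz": the turn, a rotation vector about the tool's x, y, z normalised to -1 to 1, where 1 is 360 degrees. In form: [{"tx": .., "ty": .., "tz": .., "wx": .., "wy": .., "wz": ..}, ...]. A call has 1 to 5 rows; each row shifts and turns the commanded pose from where the row before left it, along the tool's axes as they then stand; what a row does not reach is not made up. A row lasts 1/12 s, in which the tool goes at most 41.7 mm and 7.16 degrees, less where a joint would pass 70% of its speed; a pose out of reach is approached as far as the arm can. A call with a number of a shift or a turn outside -1 to 1 is refused whole. A call with a gripper value outside its range is refused whole. "grip" is the gripper's target within -1 to 1 (fully open at 1, half-way at 0, shut at -1), set as the call begins (left out, the last holds). The fingers move at their own pace and stop on an object; "force" is the grip in N (left out, the last holds). Time passes only in rows, so rows that do not move let the fingers close. It gives the time, the measured TCP pose, the force, the opening and the grip force at its end, in the units of the state.
- monitor.sense(): the state, without advancing time (a new reading comes with each control period).
- eyes.grab_frame(name): name is "scene" or "side" or "wrist"; returns a dict with "pixels" (420x560x3 uint8, red, green, blue), "fovy" (degrees; the focal length in pixels is half the picture's height over the tangent of half this angle, whatever the lens; pixels are square), "cx", "cy" (the principal point, pixels), "R" (3x3) and "t" (3): a world point X has camera coordinates R X + t; the wrist camera has in their place "tool_from_camera" (4x4, takes a point from camera to tool coordinates, whose origin is the TCP and whose axes are the flange's). Camera axes: x right, y down, z forward; pixel columns grow to the right and rows downward; lengths in m; the calibration is good to about 2 mm. A picture is of the moment at which its call begins: read the wrist's pose just before it. There is no depth.
- arm.sign_off(): hands the job in; it is judged then, once.
Trained networks look in a picture, given as the dict that the camera call returned (one of the last four; its "shot" number tells which), for a name from the list of things; names that differ only in an ending like _2 or _b are one class to them, and where a whole thing is asked for, a point or a joint stands for the part that bears it (a point fixed in the world has none). Each returns a list of dicts, best first, with "confidence" (0 to 1); they miss things now and then, are a little off and sometimes report something else, mostly with a low value. They report only what shows in the picture. A call takes as long as a camera call.
- finder.cut_out(picture, thing): "mask" (420x560 bool, what is visible of it).
- finder.tip_of(picture, thing): "position" ([x, y, z] in m, in world coordinates, good to about 4 mm: a listed point, or the origin of a listed thing).
The state is a dict: "time_s": time; "qpos": joint angles; "qvel": joint speeds; "joint_efforts": joint torques, N m; "ee_pos": TCP position; "tcp_rot": TCP orientation; "wrist_force": force on the tool from outside, world axes, zero at the start; "moment": the same for the moment, N m; "width": finger opening in m; "grasp_force": force on a finger pad.
Only numpy, scipy, OpenCV 4.12 (cv2) and the standard library are available. Lean on these libraries where they do the work, as an engineer would, in place of code of your own. Each camera call takes 0.05 s, during which the arm holds its last target. There are 200 camera calls.

## Working session

There is one attempt and no reset: what is moved stays moved. The work goes in short steps, Python scripts to look and compute and a tool call to move; the robot and the scene stay as the last step left them, time stands still between calls to the robot, and variables do not carry over. Pictures are saved under pics/ and viewed, at most 10 in all, crops included, and the job is handed in when it is done.

Besides the shell and the picture viewer there is one more tool, called after "Request:" in YAML: its name, and indented under it one key for each argument. arm_command: Moves the arm, as the interface text tells. Scaled input: -1 to 1 covers 0.2 m each way for a shift and 360 degrees each way for a turn. Its arguments: {"type":"object","properties":{"plan":{"type":"array"},"grip":{"type":"number"},"force":{"type":"number"}},"required":["plan"]}

```bash
mkdir -p pics; cat > h.py <<'E'
from bench import monitor, eyes, arm, finder
import numpy as np, cv2
def save(p,n): cv2.imwrite(f'pics/{n}.png',p['pixels'][:,:,::-1])
E
python3 - <<'E'
from h import *
s=monitor.sense();print(s['time_s'],s['ee_pos'],np.round(s['tcp_rot'],3).tolist(),s['width'])
names=['blue_cassette_grip','grey_cassette_grip','dock','reader_window','amber_vial','oil_bottle','red_petri']
ims=[]
for c in ['scene','side','wrist']:
    p=eyes.grab_frame(c);ims.append(p['pixels'])
    for n in names:
        r=finder.tip_of(p,n)
        print(c,n,[(np.round(x['position'],3).tolist(),round(x['confidence'],2)) for x in r[:2]])
    if c!='wrist':print(p['fovy'],-p['R'].T@p['t'] if isinstance(p['R'],np.ndarray) else -np.array(p['R']).T@np.array(p['t']))
im=np.hstack(ims[:2]);cv2.imwrite('pics/a.png',cv2.resize(im,(800,300))[:,:,::-1])
cv2.imwrite('pics/b.png',ims[0][:,:,::-1])
cv2.imwrite('pics/c.png',ims[2][:,:,::-1])
E
```

```text
0.0 [6.24225917e-01 7.25171628e-05 2.30190169e-01] [[-0.0, 1.0, -0.002], [1.0, 0.0, 0.0], [0.0, -0.002, -1.0]] 0.08541526040479007
scene blue_cassette_grip [([0.43, 0.154, 0.074], 0.86)]
scene grey_cassette_grip [([0.491, 0.113, 0.073], 0.77)]
scene dock [([0.461, 0.134, -0.002], 0.78)]
scene reader_window [([0.659, -0.041, 0.04], 0.56)]
scene amber_vial [([0.702, 0.102, 0.002], 0.6)]
scene oil_bottle []
scene red_petri [([0.34, 0.264, -0.0], 0.96)]
50.47184600471282 [0.29827555 0.45439009 0.84536692]
side blue_cassette_grip [([0.432, 0.154, 0.072], 0.57)]
side grey_cassette_grip [([0.492, 0.114, 0.068], 0.66)]
side dock []
side reader_window [([0.666, -0.042, 0.037], 0.86)]
side amber_vial [([0.704, 0.103, 0.004], 0.49)]
side oil_bottle [([0.53, -0.143, 0.002], 0.67)]
side red_petri []
48.83488051805063 [ 0.80495911 -0.86832217  0.65010229]
wrist blue_cassette_grip [([0.427, 0.156, 0.074], 0.79)]
wrist grey_cassette_grip [([0.496, 0.116, 0.068], 0.56)]
wrist dock [([0.456, 0.136, 0.004], 0.6)]
wrist reader_window [([0.664, -0.042, 0.041], 0.65)]
wrist amber_vial [([0.707, 0.099, -0.0], 0.86)]
wrist oil_bottle [([0.53, -0.138, 0.004], 0.82)]
wrist red_petri []
```

View pics/a.png

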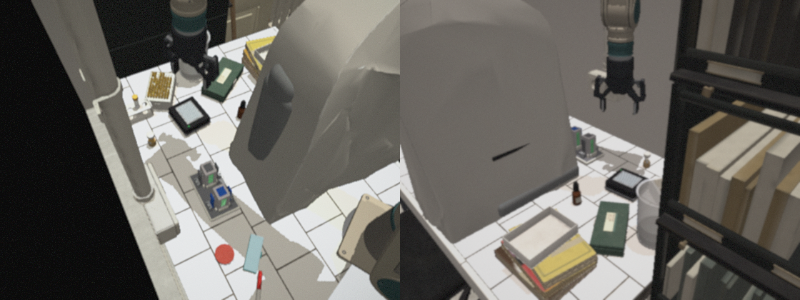

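View pics/c.png

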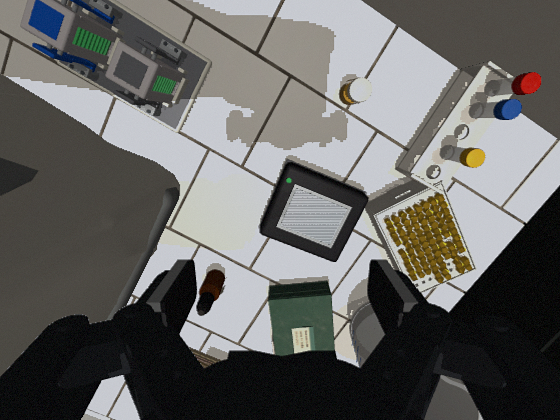

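View pics/b.png

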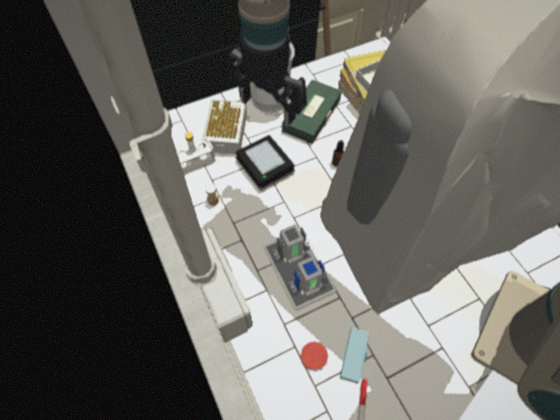

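```bash
python3 - <<'E'
from h import *
p=eyes.grab_frame('scene')
R=np.array(p['R']);t=np.array(p['t']);f=210/np.tan(np.radians(p['fovy']/2))
C=-R.T@t
def floor(u,v,z=0):
    d=R.T@np.array([(u-p['cx'])/f,(v-p['cy'])/f,1]);return C+d*(z-C[2])/d[2]
for n in ['blue_cassette_grip','grey_cassette_grip','dock','reader_window']:
    r=finder.cut_out(p,n)
    if r:
        m=r[0]['mask'].astype(np.uint8);print(n,r[0]['confidence'],m.sum(),cv2.boundingRect(m))
for uv in [(208,275),(245,325),(215,335)]: print(uv,floor(*uv))
# refined orientation: reader outline at z=.04
r=finder.cut_out(p,'reader_window')
if r:
    c=max(cv2.findContours(r[0]['mask'].astype(np.uint8),0,2)[0],key=cv2.contourArea)
    q=np.array([floor(*x[0],.04)[:2] for x in c],np.float32);print(cv2.minAreaRect(q*1000))
E
```

```text
blue_cassette_grip 0.62 821 (294, 257, 31, 38)
grey_cassette_grip 0.78 771 (277, 225, 29, 36)
dock 0.95 1921 (264, 240, 72, 70)
reader_window 0.77 1905 (236, 137, 59, 53)
(208, 275) [ 6.05382239e-01  2.46262209e-01 -1.11022302e-16]
(245, 325) [0.4830938  0.28716063 0.        ]
(215, 335) [0.51891239 0.33414396 0.        ]
((653.8369750976562, -27.74701690673828), (102.45514678955078, 119.1999282836914), 67.90935516357422)
```

Request:
arm_command:
  plan:
    - {"tx": 0.19}
    - {"tx": 0.19}
    - {"tx": 0.19}
    - {"tx": 0.19}
    - {"wz": -0.019}
  grip: 1

```text
invalid input
```

Request:
arm_command:
  plan:
    - {"wz": -0.019}
    - {"wz": -0.019}
    - {"wz": -0.019}
    - {"wz": -0.019}
    - {"wz": -0.019}

```text
invalid input
```

Request:
arm_command:
  plan:
    - {"wz": -0.019}
    - {"wz": -0.019}
    - {"wz": -0.006}
    - {}
    - {}

```text
invalid input
```

```bash
python3 - <<'E'
from h import *
s=monitor.sense();print(s['time_s'],s['ee_pos'],np.round(s['tcp_rot'],3).tolist(),s['wrist_force'],s['qpos'])
for c in ['wrist','scene']:
    p=eyes.grab_frame(c)
    for n in ['blue_cassette_grip','grey_cassette_grip','dock','reader_window']:
        r=finder.tip_of(p,n)
        print(c,n,[(np.round(x['position'],4).tolist(),round(x['confidence'],2)) for x in r[:2]])
    save(p,'d_'+c)
    if c=='wrist': print(p['tool_from_camera'])
E
```

```text
1.5 [6.25002397e-01 2.31875339e-06 2.31333335e-01] [[-0.0, 1.0, 0.0], [1.0, 0.0, -0.0], [-0.0, 0.0, -1.0]] [0.11185145 0.55733094 0.4787508 ] [-5.92282341e+00  1.58357208e+01 -1.51127259e+00  7.26520343e+01
 -8.79481903e-04  8.40746140e+01]
wrist blue_cassette_grip [([0.4271, 0.1557, 0.0739], 0.92), ([0.4568, 0.1349, 0.0049], 0.66)]
wrist grey_cassette_grip [([0.4921, 0.1153, 0.0705], 0.95)]
wrist dock [([0.4555, 0.1378, 0.0037], 0.64)]
wrist reader_window [([0.6641, -0.0409, 0.039], 0.98), ([0.5263, -0.1425, 0.0011], 0.49)]
[[ 1.22934215e-04 -9.55930595e-01 -2.93592716e-01  7.53253321e-02]
 [ 9.99999975e-01  6.21540399e-05  2.16351634e-04 -2.50204830e-05]
 [-1.88569172e-04 -2.93592735e-01  9.55930578e-01 -1.42627933e-01]
 [ 0.00000000e+00  0.00000000e+00  0.00000000e+00  1.00000000e+00]]
scene blue_cassette_grip [([0.4284, 0.1559, 0.0746], 0.68)]
scene grey_cassette_grip [([0.4924, 0.1137, 0.0702], 0.71), ([0.6624, -0.0406, 0.0369], 0.71)]
scene dock [([0.4625, 0.1359, -0.0025], 0.91)]
scene reader_window [([0.6628, -0.0403, 0.0388], 0.68)]
```

View pics/d_scene.png

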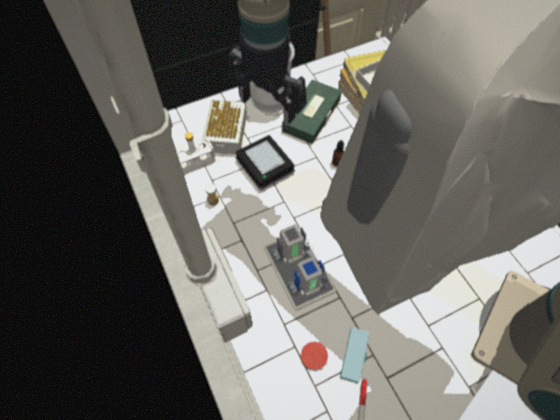

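Rows need all six numbers, so nothing moved; the picture is the same as before (blue cassette at about (308,272), grey at (292,240)).

Request:
arm_command:
  plan:
    - {"tx": 0.19, "ty": 0, "tz": 0, "wx": 0, "wy": 0, "wz": 0}
    - {"tx": 0.19, "ty": 0, "tz": 0, "wx": 0, "wy": 0, "wz": 0}
    - {"tx": 0.19, "ty": 0, "tz": 0, "wx": 0, "wy": 0, "wz": 0}
    - {"tx": 0.19, "ty": 0, "tz": 0, "wx": 0, "wy": 0, "wz": 0}
    - {"tx": 0, "ty": 0, "tz": 0, "wx": 0, "wy": 0, "wz": -0.019}

```text
time_s: 2.42
ee_pos: [0.6246, 0.1582, 0.2314]
tcp_rot: [[-0.126, 0.992, 0.0], [0.992, 0.126, 0.003], [0.003, 0.001, -1.0]]
wrist_force: [0.4, -0.4, -0.6]
width: 0.0855
grasp_force: 0.0
```

Request:
arm_command:
  plan:
    - {"tx": 0, "ty": 0, "tz": 0, "wx": 0, "wy": 0, "wz": -0.019}
    - {"tx": 0, "ty": 0, "tz": 0, "wx": 0, "wy": 0, "wz": -0.019}
    - {"tx": 0, "ty": 0, "tz": 0, "wx": 0, "wy": 0, "wz": -0.019}
    - {"tx": 0, "ty": 0, "tz": 0, "wx": 0, "wy": 0, "wz": -0.019}
    - {"tx": 0, "ty": 0, "tz": 0, "wx": 0, "wy": 0, "wz": -0.019}

```text
time_s: 2.83
ee_pos: [0.625, 0.1521, 0.2313]
tcp_rot: [[-0.661, 0.75, -0.0], [0.75, 0.661, -0.0], [0.0, -0.0, -1.0]]
wrist_force: [0.1, -0.6, 0.9]
width: 0.0857
grasp_force: 0.0
```

Request:
arm_command:
  plan:
    - {"tx": 0, "ty": 0, "tz": 0, "wx": 0, "wy": 0, "wz": -0.019}
    - {"tx": 0, "ty": 0, "tz": 0, "wx": 0, "wy": 0, "wz": -0.019}
    - {"tx": 0, "ty": 0, "tz": 0, "wx": 0, "wy": 0, "wz": -0.008}
    - {"tx": 0, "ty": 0, "tz": 0, "wx": 0, "wy": 0, "wz": 0}
    - {"tx": 0, "ty": 0, "tz": 0, "wx": 0, "wy": 0, "wz": 0}

```text
time_s: 3.25
ee_pos: [0.625, 0.152, 0.2313]
tcp_rot: [[-0.844, 0.537, 0.0], [0.537, 0.844, -0.0], [-0.0, 0.0, -1.0]]
wrist_force: [-0.0, 0.8, -0.6]
width: 0.0853
grasp_force: 0.0
```

```bash
cat > look.py <<'E'
from h import *
import sys
def look(cams,names,tag):
    s=monitor.sense();print(s['time_s'],np.round(s['ee_pos'],4),'yaw_y',np.degrees(np.arctan2(s['tcp_rot'][1][1],s['tcp_rot'][0][1])),s['wrist_force'],np.round(s['qpos'],2),s['width'],s['grasp_force'])
    for c in cams:
        p=eyes.grab_frame(c);save(p,tag+'_'+c)
        for n in names:
            r=finder.tip_of(p,n)
            print(c,n,[(np.round(x['position'],4).tolist(),round(x['confidence'],2)) for x in r[:2]])
a=sys.argv
look(a[1].split(','),a[2].split(',') if a[2] else [],a[3])
E
python3 look.py wrist,scene,wrist blue_cassette_grip,grey_cassette_grip,dock,reader_window e
```

```text
3.25 [0.625  0.152  0.2313] yaw_y 57.51503262716078 [-0.0496154   0.76045835 -0.64758824] [ 7.91 17.68  0.95 73.27 -0.   40.4 ] 0.08526395772397873 0.0
wrist blue_cassette_grip [([0.4277, 0.1551, 0.0729], 0.83)]
wrist grey_cassette_grip [([0.4922, 0.1166, 0.0679], 0.86)]
wrist dock [([0.4562, 0.1377, 0.0063], 0.87)]
wrist reader_window [([0.7082, 0.0995, -0.0003], 0.66), ([0.5308, -0.1412, 0.002], 0.16)]
scene blue_cassette_grip [([0.4275, 0.1534, 0.0753], 0.75)]
scene grey_cassette_grip [([0.4911, 0.1152, 0.0735], 0.84)]
scene dock [([0.458, 0.1353, -0.0013], 0.89), ([0.7049, 0.1028, -0.002], 0.18)]
scene reader_window [([0.6606, -0.0411, 0.0383], 0.59)]
wrist blue_cassette_grip [([0.4274, 0.1583, 0.0732], 0.55)]
wrist grey_cassette_grip [([0.4937, 0.1163, 0.0699], 0.73)]
wrist dock [([0.4558, 0.1385, 0.0054], 0.91), ([0.5301, -0.1403, 0.0002], 0.35)]
wrist reader_window []
```

View pics/e_scene.png

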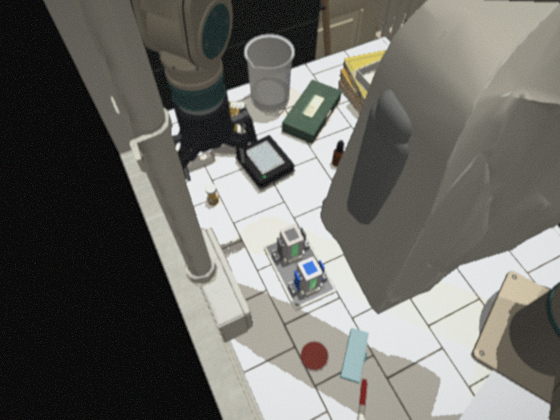

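Request:
arm_command:
  plan:
    - {"tx": 0.14, "ty": -0.086, "tz": 0, "wx": 0, "wy": 0, "wz": 0}
    - {"tx": 0.14, "ty": -0.086, "tz": 0, "wx": 0, "wy": 0, "wz": 0}
    - {"tx": 0.14, "ty": -0.086, "tz": 0, "wx": 0, "wy": 0, "wz": 0}
    - {"tx": 0.14, "ty": -0.086, "tz": 0, "wx": 0, "wy": 0, "wz": 0}
    - {"tx": 0, "ty": 0, "tz": 0, "wx": 0, "wy": 0, "wz": 0}

```text
time_s: 4.42
ee_pos: [0.4862, 0.1536, 0.2301]
tcp_rot: [[-0.845, 0.535, -0.008], [0.535, 0.845, -0.001], [0.006, -0.005, -1.0]]
wrist_force: [-0.6, 0.2, -0.4]
width: 0.0855
grasp_force: 0.0
```

```bash
python3 look.py wrist,scene,side blue_cassette_grip,grey_cassette_grip,dock f; python3 - <<'E'
import cv2,numpy as np
cv2.imwrite('pics/f.png',np.hstack([cv2.resize(cv2.imread(f'pics/f_{c}.png'),(400,300)) for c in('wrist','scene')]))
E
```

```text
4.4167 [0.4862 0.1536 0.2301] yaw_y 57.675831780524405 [-0.64126362  0.1892475  -0.4384565 ] [ 1.025e+01  4.490e+00 -1.535e+01  7.060e+01  3.000e-02  4.258e+01] 0.08545768470137519 0.0
wrist blue_cassette_grip [([0.427, 0.1569, 0.0736], 0.93)]
wrist grey_cassette_grip [([0.4929, 0.1144, 0.0666], 0.79)]
wrist dock [([0.4572, 0.1346, 0.0034], 0.66)]
scene blue_cassette_grip [([0.4265, 0.1537, 0.0765], 0.79)]
scene grey_cassette_grip [([0.4925, 0.1159, 0.0733], 0.97)]
scene dock [([0.4605, 0.1315, -0.0005], 0.87)]
side blue_cassette_grip [([0.4312, 0.1544, 0.0708], 0.57)]
side grey_cassette_grip [([0.4912, 0.1141, 0.0668], 0.93)]
side dock [([0.4594, 0.1333, -0.0009], 0.69)]
```

View pics/f.png

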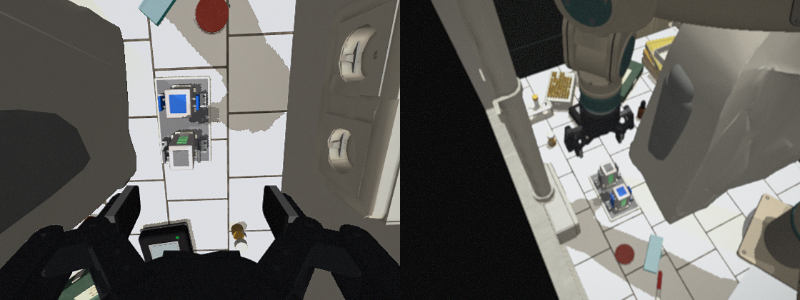

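```bash
python3 - <<'E'
import cv2,numpy as np
cv2.imwrite('pics/g.png',np.vstack([cv2.resize(cv2.imread(f'pics/f_{c}.png')[:210],(800,300)) for c in('scene','side')]))
E
```

```text
(no output)
```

View pics/g.png

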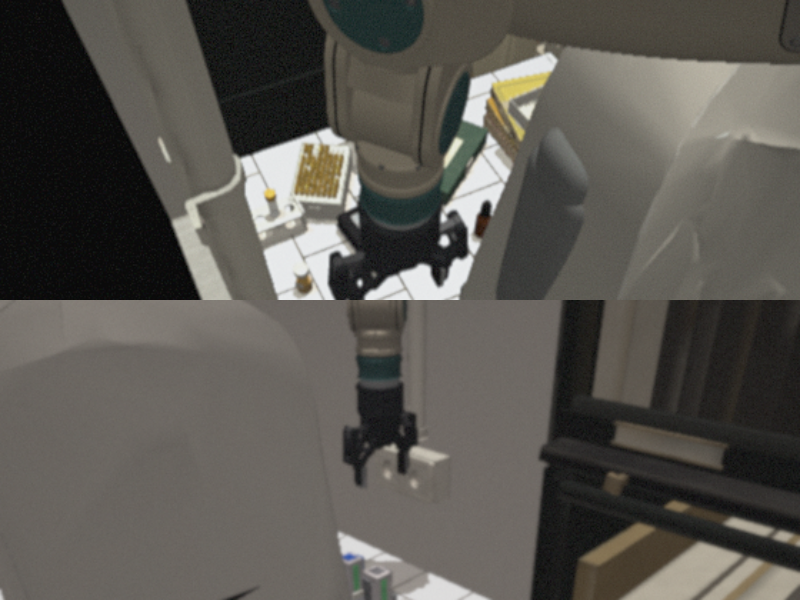

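Request:
arm_command:
  plan:
    - {"tx": 0.14, "ty": -0.086, "tz": 0, "wx": 0, "wy": 0, "wz": 0}
    - {"tx": 0.14, "ty": -0.086, "tz": 0, "wx": 0, "wy": 0, "wz": 0}
    - {"tx": 0, "ty": 0, "tz": 0, "wx": 0, "wy": 0, "wz": 0}
    - {"tx": 0, "ty": 0, "tz": 0, "wx": 0, "wy": 0, "wz": 0}

```text
time_s: 5.35
ee_pos: [0.4265, 0.1548, 0.2311]
tcp_rot: [[-0.845, 0.535, -0.0], [0.535, 0.845, -0.0], [0.0, -0.0, -1.0]]
wrist_force: [-0.2, 0.7, 0.4]
width: 0.0853
grasp_force: 0.0
```

```bash
python3 look.py wrist,scene,side blue_cassette_grip,grey_cassette_grip,dock h; python3 - <<'E'
from h import *
print(np.round(monitor.sense()['joint_efforts'],2))
a=cv2.imread('pics/h_wrist.png')[:240,100:400]
b=cv2.imread('pics/h_scene.png')[:240]
cv2.imwrite('pics/i.png',np.vstack([cv2.resize(a,(375,300)),np.zeros((0,375,3),np.uint8)]) if 0 else np.hstack([cv2.resize(a,(375,300)),cv2.resize(b,(425,300))]))
E
```

```text
5.35 [0.4265 0.1548 0.2311] yaw_y 57.63750981810773 [-0.22257627  0.70535388  0.44709663] [ 11.78  -1.72 -21.61  70.14  -0.    44.15] 0.08534268329184048 0.0
wrist blue_cassette_grip [([0.4265, 0.156, 0.0755], 0.76)]
wrist grey_cassette_grip [([0.4932, 0.1152, 0.0653], 0.79)]
wrist dock [([0.4543, 0.1379, 0.0033], 0.89)]
scene blue_cassette_grip [([0.4266, 0.155, 0.0764], 0.68), ([0.4904, 0.1138, 0.0736], 0.38)]
scene grey_cassette_grip [([0.492, 0.113, 0.0734], 0.81)]
scene dock [([0.4594, 0.1388, -0.0022], 0.91)]
side blue_cassette_grip [([0.4296, 0.1552, 0.0739], 0.77)]
side grey_cassette_grip [([0.494, 0.1142, 0.0693], 0.74)]
side dock [([0.4599, 0.1337, 0.0011], 0.63)]
[-2.000e-02 -2.761e+01  2.920e+01 -0.000e+00 -0.000e+00 -0.000e+00]
```

View pics/i.png

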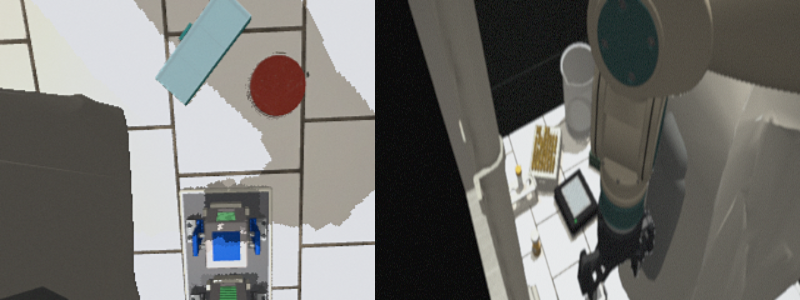

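The wrist view shows the blue patch centred between its blue catches, dock edges near vertical; the scene view shows the forearm passing over the bag's top.

```bash
cat > m.py <<'E'
from h import *
s=monitor.sense();p=eyes.grab_frame('wrist')
T=np.eye(4);T[:3,:3]=s['tcp_rot'];T[:3,3]=s['ee_pos'];W=T@np.array(p['tool_from_camera'])
f=210/np.tan(np.radians(p['fovy']/2))
def world(u,v,z):
    d=W[:3,:3]@np.array([(u-p['cx'])/f,(v-p['cy'])/f,1]);C=W[:3,3];return C+d*(z-C[2])/d[2]
def rect(m,z,name):
    m=m.astype(np.uint8);
    for c in sorted(cv2.findContours(m,0,2)[0],key=cv2.contourArea)[::-1][:3]:
        if cv2.contourArea(c)<40: continue
        q=np.array([world(*x[0],z)[:2] for x in c],np.float32)
        (a,b),(w,h),g=cv2.minAreaRect(q*1000);print(name,z,np.round([a,b,w,h,g],1),cv2.boundingRect(c))
E
python3 - <<'E'
from m import *
x=p['pixels'].astype(int)
blue=(x[:,:,2]>x[:,:,0]*1.6+20)&(x[:,:,2]>x[:,:,1]*1.4)
rect(blue,.09,'blue')
for n,z in(('dock',.0),('dock',.012),('blue_cassette_grip',.09)):
    r=finder.cut_out(p,n)
    if r: rect(r[0]['mask'],z,n)
E
```

```text
blue 0.09 [426.3 153.8  21.9  23.7  60.6] (269, 184, 23, 24)
blue 0.09 [408.6 138.3   7.4  30.1  48.5] (253, 174, 9, 30)
blue 0.09 [432.5 177.8   6.5  30.1  69.6] (299, 173, 8, 30)
dock 0.0 [460.8 133.3  94.7 153.6  58.7] (243, 148, 75, 113)
dock 0.012 [457.8 135.3  91.7 148.7  58.7] (243, 148, 75, 113)
blue_cassette_grip 0.09 [421.1 157.5  52.9  47.7  56. ] (253, 165, 54, 48)
```

Request:
arm_command:
  plan:
    - {"tx": -0.004, "ty": 0.002, "tz": 0.1, "wx": 0, "wy": 0, "wz": -0.0017}
    - {"tx": 0, "ty": 0, "tz": 0.1, "wx": 0, "wy": 0, "wz": 0}
    - {"tx": 0, "ty": 0, "tz": 0.1, "wx": 0, "wy": 0, "wz": 0}
    - {"tx": 0, "ty": 0, "tz": 0.1, "wx": 0, "wy": 0, "wz": 0}
    - {"tx": 0, "ty": 0, "tz": 0, "wx": 0, "wy": 0, "wz": 0}

```text
time_s: 6.57
ee_pos: [0.4254, 0.1541, 0.1476]
tcp_rot: [[-0.85, 0.527, -0.007], [0.527, 0.85, -0.002], [0.006, -0.005, -1.0]]
wrist_force: [-1.3, -0.7, -0.6]
width: 0.0851
grasp_force: 0.0
```

Request:
arm_command:
  plan:
    - {"tx": 0, "ty": 0, "tz": 0, "wx": 0, "wy": 0, "wz": 0}
    - {"tx": 0, "ty": 0, "tz": 0, "wx": 0, "wy": 0, "wz": 0}

```text
time_s: 6.73
ee_pos: [0.4294, 0.155, 0.1523]
tcp_rot: [[-0.85, 0.527, 0.001], [0.527, 0.85, 0.0], [-0.001, 0.001, -1.0]]
wrist_force: [-0.1, 0.6, 0.4]
width: 0.0855
grasp_force: 0.0
```

```bash
python3 look.py scene,side blue_cassette_grip k; python3 - <<'E'
from m import *
print(np.round(s['joint_efforts'],2))
x=p['pixels'].astype(int);save(p,'k_wrist')
blue=(x[:,:,2]>x[:,:,0]*1.6+20)&(x[:,:,2]>x[:,:,1]*1.4)
rect(blue,.09,'blue')
a=p['pixels'][60:420,80:480,::-1]
b=cv2.imread('pics/k_scene.png')
cv2.imwrite('pics/l.png',np.hstack([a[:300],cv2.resize(b,(400,300))]))
E
```

```text
6.7333 [0.4294 0.155  0.1523] yaw_y 58.211698478144314 [-0.05659202  0.5501173   0.43467459] [ 11.72   2.03 -27.88  60.02   0.    43.51] 0.08548407242882469 0.0
scene blue_cassette_grip [([0.4276, 0.1546, 0.0723], 0.98)]
side blue_cassette_grip [([0.4289, 0.1541, 0.0711], 0.74)]
[-0.000e+00 -2.887e+01  2.700e+01 -1.000e-02 -0.000e+00 -0.000e+00]
blue 0.09 [426.6 154.   21.7  23.5  58.2] (263, 205, 30, 31)
blue 0.09 [407.1 139.5   8.3  32.4  49.8] (241, 188, 14, 42)
blue 0.09 [430.3 178.5   7.3  32.3  73.8] (302, 187, 12, 42)
```

View pics/l.png

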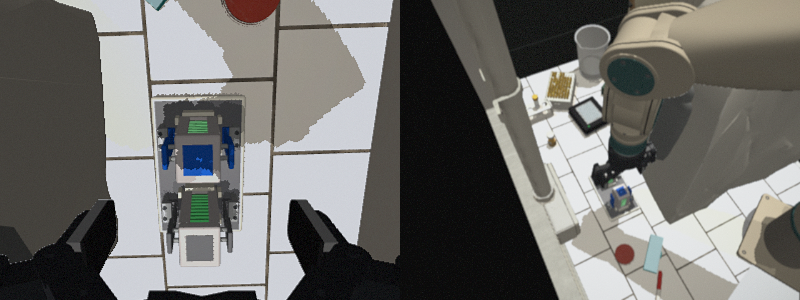

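Request:
arm_command:
  plan:
    - {"tx": 0, "ty": 0, "tz": 0.06, "wx": 0, "wy": 0, "wz": 0}
    - {"tx": 0, "ty": 0, "tz": 0.06, "wx": 0, "wy": 0, "wz": 0}
    - {"tx": 0, "ty": 0, "tz": 0.06, "wx": 0, "wy": 0, "wz": 0}
    - {"tx": 0, "ty": 0, "tz": 0.06, "wx": 0, "wy": 0, "wz": 0}
    - {"tx": 0, "ty": 0, "tz": 0, "wx": 0, "wy": 0, "wz": 0}

```text
time_s: 7.4
ee_pos: [0.4272, 0.1544, 0.1018]
tcp_rot: [[-0.85, 0.527, -0.003], [0.527, 0.85, -0.001], [0.002, -0.002, -1.0]]
wrist_force: [-0.5, 0.0, -0.7]
width: 0.0853
grasp_force: 0.0
```

Request:
arm_command:
  plan:
    - {"tx": 0, "ty": 0, "tz": 0, "wx": 0, "wy": 0, "wz": 0}
    - {"tx": 0, "ty": 0, "tz": 0, "wx": 0, "wy": 0, "wz": 0}
    - {"tx": 0, "ty": 0, "tz": 0, "wx": 0, "wy": 0, "wz": 0}

```text
time_s: 7.65
ee_pos: [0.4297, 0.155, 0.1044]
tcp_rot: [[-0.85, 0.527, 0.002], [0.527, 0.85, 0.0], [-0.001, 0.001, -1.0]]
wrist_force: [-0.4, -1.2, 0.1]
width: 0.0854
grasp_force: 0.0
```

```bash
python3 look.py scene,side blue_cassette_grip n; python3 - <<'E'
from m import *
print(np.round(s['joint_efforts'],2),s['moment'])
save(p,'n_wrist')
x=p['pixels'].astype(int)
blue=(x[:,:,2]>x[:,:,0]*1.6+20)&(x[:,:,2]>x[:,:,1]*1.4)
rect(blue,.09,'blue')
E
```

```text
7.65 [0.4297 0.155  0.1044] yaw_y 58.21537460121503 [-0.37266059 -1.18233547  0.07015199] [ 11.72   4.98 -31.26  53.65   0.    43.5 ] 0.08543047214685959 0.0
scene blue_cassette_grip [([0.4278, 0.1536, 0.0719], 0.85)]
side blue_cassette_grip [([0.4297, 0.1546, 0.0683], 0.52)]
[-0.000e+00 -3.007e+01  2.531e+01 -1.000e-02 -0.000e+00  0.000e+00] [-0.00480819 -0.00637685  0.01663548]
blue 0.09 [426.4 153.8  21.7  23.9  60. ] (258, 230, 39, 39)
blue 0.09 [405.5 141.5   8.1  36.   48.9] (232, 202, 19, 58)
blue 0.09 [427.9 179.1   7.6  35.4  75. ] (307, 201, 17, 58)
```

Request:
arm_command:
  plan:
    - {"tx": 0.006, "ty": -0.008, "tz": 0.055, "wx": 0, "wy": 0, "wz": 0}
    - {"tx": 0, "ty": 0, "tz": 0.055, "wx": 0, "wy": 0, "wz": 0}
    - {"tx": 0, "ty": 0, "tz": 0.055, "wx": 0, "wy": 0, "wz": 0}
    - {"tx": 0, "ty": 0, "tz": 0.055, "wx": 0, "wy": 0, "wz": 0}
    - {"tx": 0, "ty": 0, "tz": 0.045, "wx": 0, "wy": 0, "wz": 0}

```text
time_s: 8.32
ee_pos: [0.4267, 0.154, 0.0497]
tcp_rot: [[-0.85, 0.527, -0.0], [0.527, 0.85, -0.0], [0.0, -0.0, -1.0]]
wrist_force: [-0.0, -0.4, 0.1]
width: 0.0856
grasp_force: 0.0
```

Request:
arm_command:
  plan:
    - {"tx": 0, "ty": 0, "tz": 0, "wx": 0, "wy": 0, "wz": 0}
    - {"tx": 0, "ty": 0, "tz": 0, "wx": 0, "wy": 0, "wz": 0}
    - {"tx": 0, "ty": 0, "tz": 0, "wx": 0, "wy": 0, "wz": 0}
    - {"tx": 0, "ty": 0, "tz": 0, "wx": 0, "wy": 0, "wz": 0}

```text
time_s: 8.65
ee_pos: [0.4276, 0.1542, 0.051]
tcp_rot: [[-0.85, 0.527, 0.001], [0.527, 0.85, 0.0], [-0.001, 0.001, -1.0]]
wrist_force: [-0.1, -0.3, -0.2]
width: 0.0852
grasp_force: 0.0
```

```bash
python3 look.py scene,side blue_cassette_grip,grey_cassette_grip o; python3 - <<'E'
from m import *
print(np.round(s['joint_efforts'],2),s['moment'])
a=p['pixels'][120:420,80:480,::-1]
b=cv2.imread('pics/o_scene.png')[180:330,200:400]
cv2.imwrite('pics/q.png',np.hstack([a,cv2.resize(b,(400,300),interpolation=2)]))
E
```

```text
8.65 [0.4276 0.1542 0.051 ] yaw_y 58.21471032835356 [-0.0586238  -0.33909816 -0.18091707] [ 11.68   8.82 -34.7   46.4   -0.    43.46] 0.08522046793905873 0.0
scene blue_cassette_grip [([0.4261, 0.1556, 0.0736], 0.62)]
scene grey_cassette_grip [([0.4942, 0.1132, 0.0719], 0.91)]
side blue_cassette_grip [([0.43, 0.153, 0.0713], 0.81)]
side grey_cassette_grip []
[-0.000e+00 -3.132e+01  2.289e+01 -1.000e-02 -0.000e+00  0.000e+00] [-0.01144944  0.07008809 -0.00419943]
```

View pics/q.png

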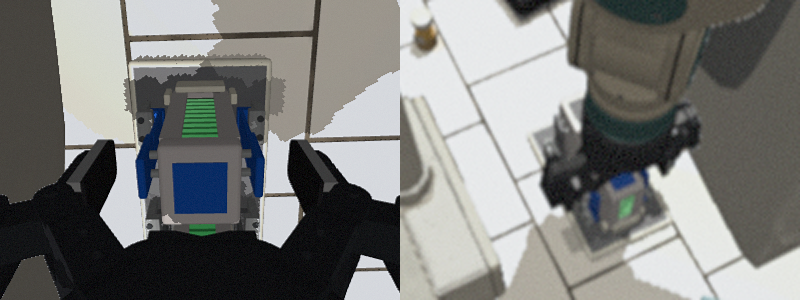

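Request:
arm_command:
  plan:
    - {"tx": 0, "ty": 0, "tz": 0, "wx": 0, "wy": 0, "wz": 0}
    - {"tx": 0, "ty": 0, "tz": 0, "wx": 0, "wy": 0, "wz": 0}
    - {"tx": 0, "ty": 0, "tz": 0, "wx": 0, "wy": 0, "wz": 0}
    - {"tx": 0, "ty": 0, "tz": 0, "wx": 0, "wy": 0, "wz": 0}
    - {"tx": 0, "ty": 0, "tz": 0, "wx": 0, "wy": 0, "wz": 0}
  grip: -1
  force: 40

```text
time_s: 9.42
ee_pos: [0.4272, 0.1538, 0.0521]
tcp_rot: [[-0.85, 0.527, 0.0], [0.527, 0.85, -0.001], [-0.001, -0.001, -1.0]]
wrist_force: [-4.9, -2.2, 16.1]
width: 0.038
grasp_force: 39.4
```

Request:
arm_command:
  plan:
    - {"tx": 0, "ty": 0, "tz": 0, "wx": 0, "wy": 0, "wz": 0}
    - {"tx": 0, "ty": 0, "tz": 0, "wx": 0, "wy": 0, "wz": 0}
    - {"tx": 0, "ty": 0, "tz": 0, "wx": 0, "wy": 0, "wz": 0}
    - {"tx": 0, "ty": 0, "tz": 0, "wx": 0, "wy": 0, "wz": 0}
    - {"tx": 0, "ty": 0, "tz": 0, "wx": 0, "wy": 0, "wz": 0}

```text
time_s: 9.83
ee_pos: [0.4271, 0.1538, 0.0521]
tcp_rot: [[-0.85, 0.527, 0.0], [0.527, 0.85, -0.001], [-0.001, -0.001, -1.0]]
wrist_force: [-3.9, -1.6, 15.7]
width: 0.0375
grasp_force: 39.3
```

```bash
python3 look.py wrist,scene,side blue_cassette_grip,blue_cassette_left_catch,blue_cassette_right_catch r
```

```text
9.8333 [0.4271 0.1538 0.0521] yaw_y 58.22028096036007 [-3.86361585 -1.58552271 15.65135431] [ 11.67   8.72 -34.65  46.62  -0.07  43.45] 0.03752739331173308 39.299293756484985
wrist blue_cassette_grip [([0.4251, 0.1556, 0.0728], 0.92)]Traceback (most recent call last):
  File "look.py", line 11, in <module>
    look(a[1].split(','),a[2].split(',') if a[2] else [],a[3])
    ~~~~^^^^^^^^^^^^^^^^^^^^^^^^^^^^^^^^^^^^^^^^^^^^^^^^^^^^^^
  File "look.py", line 8, in look
    r=finder.tip_of(p,n)
ValueError: it knows: amber_vial, blue_cassette_grip, dock, grey_cassette_grip, oil_bottle, reader_window, red_petri
```

```bash
python3 - <<'E'
import cv2,numpy as np
from h import *
p=eyes.grab_frame('side');s=eyes.grab_frame('scene')
for q in(p,s):
    r=finder.tip_of(q,'blue_cassette_grip');print([(np.round(x['position'],4),x['confidence']) for x in r])
a=cv2.imread('pics/r_wrist.png')[200:420,140:420]
P=np.array(p['R'])@np.array([.427,.154,.07])+p['t'];f=210/np.tan(np.radians(p['fovy']/2));u=int(P[0]/P[2]*f+p['cx']);v=int(P[1]/P[2]*f+p['cy']);print(u,v)
b=p['pixels'][v-50:v+50,u-60:u+60,::-1];c=s['pixels'][220:320,250:370,::-1]
cv2.imwrite('pics/t.png',np.hstack([cv2.resize(a,(440,600),interpolation=2)[:, :],np.vstack([cv2.resize(b,(360,300),interpolation=2),cv2.resize(c,(360,300),interpolation=2)])]))
E
```

```text
[(array([0.4281, 0.1528, 0.0725]), 0.84)]
[(array([0.428 , 0.1547, 0.0718]), 0.85)]
244 186
```

View pics/t.png

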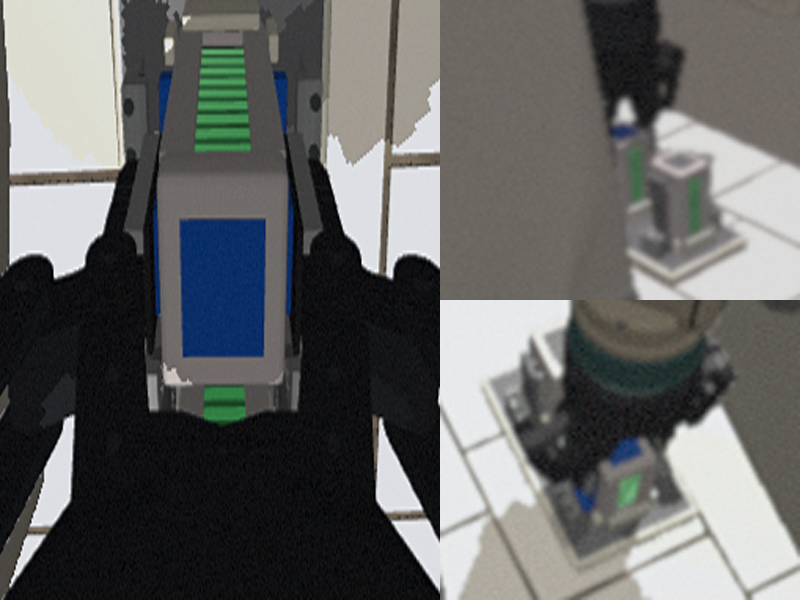

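All pictures show both blue catches squeezed symmetrically between the fingers (wrist crop, catches at about (160,200) and (285,200)). Lift gently and watch the force.

Request:
arm_command:
  plan:
    - {"tx": 0, "ty": 0, "tz": -0.012, "wx": 0, "wy": 0, "wz": 0}
    - {"tx": 0, "ty": 0, "tz": -0.012, "wx": 0, "wy": 0, "wz": 0}
    - {"tx": 0, "ty": 0, "tz": 0, "wx": 0, "wy": 0, "wz": 0}
    - {"tx": 0, "ty": 0, "tz": 0, "wx": 0, "wy": 0, "wz": 0}

```text
time_s: 10.47
ee_pos: [0.4267, 0.154, 0.0549]
tcp_rot: [[-0.85, 0.527, -0.0], [0.527, 0.85, 0.0], [0.0, -0.0, -1.0]]
wrist_force: [-0.2, 0.8, -1.2]
width: 0.0372
grasp_force: 40.6
```

Request:
arm_command:
  plan:
    - {"tx": 0, "ty": 0, "tz": -0.03, "wx": 0, "wy": 0, "wz": 0}
    - {"tx": 0, "ty": 0, "tz": -0.03, "wx": 0, "wy": 0, "wz": 0}
    - {"tx": 0, "ty": 0, "tz": -0.03, "wx": 0, "wy": 0, "wz": 0}
    - {"tx": 0, "ty": 0, "tz": -0.03, "wx": 0, "wy": 0, "wz": 0}
    - {"tx": 0, "ty": 0, "tz": -0.03, "wx": 0, "wy": 0, "wz": 0}

```text
time_s: 10.88
ee_pos: [0.4271, 0.1541, 0.086]
tcp_rot: [[-0.85, 0.527, 0.0], [0.527, 0.85, 0.0], [-0.0, 0.0, -1.0]]
wrist_force: [0.1, -0.1, -1.7]
width: 0.0372
grasp_force: 40.6
```

Request:
arm_command:
  plan:
    - {"tx": 0, "ty": 0, "tz": -0.06, "wx": 0, "wy": 0, "wz": 0}
    - {"tx": 0, "ty": 0, "tz": -0.08, "wx": 0, "wy": 0, "wz": 0}
    - {"tx": 0, "ty": 0, "tz": -0.08, "wx": 0, "wy": 0, "wz": 0}
    - {"tx": 0, "ty": 0, "tz": -0.08, "wx": 0, "wy": 0, "wz": 0}
    - {"tx": 0, "ty": 0, "tz": -0.06, "wx": 0, "wy": 0, "wz": 0}

```text
time_s: 11.3
ee_pos: [0.4274, 0.1542, 0.1591]
tcp_rot: [[-0.85, 0.527, 0.002], [0.527, 0.85, 0.0], [-0.001, 0.001, -1.0]]
wrist_force: [-0.3, -0.4, -1.4]
width: 0.0373
grasp_force: 40.6
```

```bash
sleep 0; python3 look.py wrist,scene,side blue_cassette_grip,grey_cassette_grip,reader_window u
python3 - <<'E'
from m import *
r=finder.cut_out(p,'blue_cassette_grip')
s2=eyes.grab_frame('side')
cv2.imwrite('pics/u.png',np.hstack([cv2.resize(p['pixels'][:,:,::-1],(400,300)),cv2.resize(s2['pixels'][60:285,130:430,::-1],(400,300))]))
E
```

```text
11.3 [0.4274 0.1542 0.1591] yaw_y 58.21469611820656 [-0.31396793 -0.39971403 -1.36484612] [ 11.68   1.42 -27.62  60.85   0.    43.46] 0.03731735437339869 40.59021055698395
wrist blue_cassette_grip [([0.4278, 0.1579, 0.182], 0.81)]
wrist grey_cassette_grip []
wrist reader_window []
scene blue_cassette_grip [([0.4274, 0.154, 0.1769], 0.63)]
scene grey_cassette_grip [([0.4902, 0.1106, 0.0731], 0.58)]
scene reader_window [([0.66, -0.0414, 0.0378], 0.84), ([0.3396, 0.2605, 0.0022], 0.56)]
side blue_cassette_grip [([0.4296, 0.1557, 0.1765], 0.96), ([0.7057, 0.1039, 0.004], 0.48)]
side grey_cassette_grip [([0.4924, 0.1122, 0.0702], 0.84), ([0.6656, -0.0422, 0.038], 0.71)]
side reader_window [([0.6658, -0.0385, 0.0395], 0.91), ([0.7039, 0.1043, 0.004], 0.46)]
```

```bash
cat > w.py <<'E'
from m import *
def window(img,W,f,cx,cy,roi):
    g=cv2.cvtColor(img,cv2.COLOR_BGR2GRAY);u0,v0,u1,v1=roi
    m=np.zeros_like(g);m[v0:v1,u0:u1]=(g[v0:v1,u0:u1]>110)*255
    m=cv2.morphologyEx(m,cv2.MORPH_CLOSE,np.ones((3,3)));m=cv2.morphologyEx(m,cv2.MORPH_OPEN,np.ones((5,5)))
    C=W[:3,3]
    for c in sorted(cv2.findContours(m,0,2)[0],key=cv2.contourArea)[::-1][:3]:
        if cv2.contourArea(c)<150:continue
        D=np.array([W[:3,:3]@[(x[0][0]-cx)/f,(x[0][1]-cy)/f,1] for x in c])
        q=(C+D*((.04-C[2])/D[:,2])[:,None])[:,:2].astype(np.float32)*1000
        print(cv2.boundingRect(c),np.round(np.hstack(cv2.minAreaRect(q)),1),'c',q.mean(0))
E
python3 - <<'E'
from w import *
T=np.eye(4);T[:3,:3]=[[0,1,0],[1,0,0],[0,0,-1]];T[:3,3]=[.625,0,.2313]
W0=T@np.array(p['tool_from_camera'])
window(cv2.imread('pics/c.png'),W0,f,p['cx'],p['cy'],(268,170,362,256))
q=eyes.grab_frame('scene');R=np.array(q['R']);Wc=np.eye(4);Wc[:3,:3]=R.T;Wc[:3,3]=-R.T@np.array(q['t'])
fs=210/np.tan(np.radians(q['fovy']/2))
window(cv2.imread('pics/b.png'),Wc,fs,q['cx'],q['cy'],(244,141,288,184))
E
```

```text
(278, 185, 72, 62) [663.2 -38.9  57.4  73.2  67.4] c [663.69946  -37.962017]
(342, 222, 20, 34) [712.2 -67.5  43.8  23.6  90. ] c [711.403   -66.56091]
(325, 170, 37, 18) [696.2   7.5  42.7  19.9   0. ] c [696.5103     7.338617]
(247, 142, 36, 31) [663.8 -39.   60.6  76.3  67.3] c [663.6888  -38.36792]
```

Request:
arm_command:
  plan:
    - {"tx": -0.0425, "ty": 0.026, "tz": -0.035, "wx": 0, "wy": 0, "wz": 0}
    - {"tx": -0.085, "ty": 0.053, "tz": -0.035, "wx": 0, "wy": 0, "wz": 0}
    - {"tx": -0.1275, "ty": 0.079, "tz": -0.035, "wx": 0, "wy": 0, "wz": 0}
    - {"tx": -0.1275, "ty": 0.079, "tz": -0.035, "wx": 0, "wy": 0, "wz": 0}
    - {"tx": -0.1275, "ty": 0.079, "tz": -0.035, "wx": 0, "wy": 0, "wz": 0}

```text
time_s: 12.57
ee_pos: [0.548, 0.1541, 0.1924]
tcp_rot: [[-0.85, 0.527, 0.0], [0.527, 0.85, 0.0], [-0.0, 0.0, -1.0]]
wrist_force: [0.4, 0.5, -0.7]
width: 0.0371
grasp_force: 40.6
```

Request:
arm_command:
  plan:
    - {"tx": -0.1275, "ty": 0.079, "tz": 0, "wx": 0, "wy": 0, "wz": 0}
    - {"tx": -0.106, "ty": 0.066, "tz": 0, "wx": 0, "wy": 0, "wz": 0}
    - {"tx": -0.064, "ty": 0.04, "tz": 0, "wx": 0, "wy": 0, "wz": 0}
    - {"tx": 0, "ty": 0, "tz": 0, "wx": 0, "wy": 0, "wz": -0.012}
    - {"tx": 0, "ty": 0, "tz": 0, "wx": 0, "wy": 0, "wz": -0.0135}

```text
time_s: 12.98
ee_pos: [0.6182, 0.154, 0.1915]
tcp_rot: [[-0.924, 0.381, -0.0], [0.381, 0.924, 0.0], [0.0, -0.0, -1.0]]
wrist_force: [0.0, -0.2, -1.0]
width: 0.0372
grasp_force: 40.6
```

```bash
python3 look.py scene,side blue_cassette_grip,grey_cassette_grip,reader_window v
```

```text
12.9833 [0.6182 0.154  0.1915] yaw_y 67.57484880741876 [ 0.04582671 -0.24171273 -0.97800089] [ 8.18 18.32 -3.06 68.64  0.   30.6 ] 0.03721906191963785 40.62581419944763
scene blue_cassette_grip [([0.62, 0.1554, 0.2128], 0.87), ([0.4602, 0.1328, -0.0014], 0.27)]
scene grey_cassette_grip [([0.4901, 0.1143, 0.0742], 0.97)]
scene reader_window [([0.663, -0.0445, 0.039], 0.9)]
side blue_cassette_grip [([0.62, 0.1541, 0.2125], 0.62)]
side grey_cassette_grip [([0.4921, 0.1136, 0.0677], 0.87)]
side reader_window [([0.6653, -0.0428, 0.0395], 0.86)]
```

Request:
arm_command:
  plan:
    - {"tx": -0.0465, "ty": -0.065, "tz": 0, "wx": 0, "wy": 0, "wz": 0}
    - {"tx": -0.081, "ty": -0.114, "tz": 0, "wx": 0, "wy": 0, "wz": 0}
    - {"tx": -0.1046, "ty": -0.1466, "tz": 0, "wx": 0, "wy": 0, "wz": 0}
    - {"tx": -0.1046, "ty": -0.1466, "tz": 0, "wx": 0, "wy": 0, "wz": 0}
    - {"tx": -0.1046, "ty": -0.1466, "tz": 0, "wx": 0, "wy": 0, "wz": 0}

```text
time_s: 13.8
ee_pos: [0.6509, 0.0049, 0.1924]
tcp_rot: [[-0.923, 0.384, 0.0], [0.384, 0.923, -0.0], [-0.0, 0.0, -1.0]]
wrist_force: [-0.7, 0.4, -2.1]
width: 0.0372
grasp_force: 40.6
```

Request:
arm_command:
  plan:
    - {"tx": -0.081, "ty": -0.114, "tz": 0, "wx": 0, "wy": 0, "wz": 0}
    - {"tx": -0.058, "ty": -0.0815, "tz": 0, "wx": 0, "wy": 0, "wz": 0}
    - {"tx": 0, "ty": 0, "tz": 0, "wx": 0, "wy": 0, "wz": 0}
    - {"tx": 0, "ty": 0, "tz": 0, "wx": 0, "wy": 0, "wz": 0}

```text
time_s: 14.13
ee_pos: [0.6615, -0.0419, 0.1921]
tcp_rot: [[-0.922, 0.387, -0.0], [0.387, 0.922, 0.0], [0.0, 0.0, -1.0]]
wrist_force: [0.3, -0.4, -0.8]
width: 0.0372
grasp_force: 40.6
```

```bash
python3 look.py wrist,scene,side blue_cassette_grip,reader_window,amber_vial,oil_bottle x
python3 - <<'E'
from m import *
for q in [p]:
    r=finder.cut_out(q,'reader_window')
    if r: rect(r[0]['mask'],.04,'reader_wrist')
    r=finder.cut_out(q,'blue_cassette_grip')
    if r: rect(r[0]['mask'],.23,'blue')
x=p['pixels'].astype(int)
blue=(x[:,:,2]>x[:,:,0]*1.6+20)&(x[:,:,2]>x[:,:,1]*1.4)
rect(blue,s['ee_pos'][2]+.038,'patch')
E
```

```text
14.1333 [ 0.6615 -0.0419  0.1921] yaw_y 67.2435838366032 [ 0.27428106 -0.38300997 -0.76363262] [-9.220e+00  2.084e+01  5.400e-01  6.970e+01  2.000e-02  1.354e+01] 0.03716972441751131 40.620728731155396
wrist blue_cassette_grip [([0.6611, -0.0391, 0.213], 0.78)]
wrist reader_window [([0.6653, -0.0427, 0.0406], 0.61)]
wrist amber_vial [([0.7094, 0.1017, 0.0001], 0.89)]
wrist oil_bottle [([0.5271, -0.1421, 0.0026], 0.68)]
scene blue_cassette_grip [([0.6599, -0.0392, 0.2136], 0.95)]
scene reader_window [([0.6603, -0.0414, 0.0397], 0.94)]
scene amber_vial [([0.7071, 0.1027, -0.0014], 0.73)]
scene oil_bottle [([0.5311, -0.142, 0.0001], 0.7)]
side blue_cassette_grip [([0.6649, -0.0395, 0.2107], 0.87)]
side reader_window [([0.666, -0.0412, 0.0381], 0.85), ([0.5305, -0.1435, 0.0051], 0.5)]
side amber_vial [([0.7061, 0.1044, 0.002], 0.54)]
side oil_bottle [([0.5323, -0.1421, 0.0034], 0.69)]
reader_wrist 0.04 [659.4 -38.4  94.4 105.5  67.4] (236, 138, 95, 101)
blue 0.23 [649.5 -35.6  34.9  60.6  68.2] (238, 207, 87, 135)
patch 0.23011549947989154 [660.9 -40.2  21.8  23.6  67.4] (255, 280, 54, 50)
patch 0.23011549947989154 [694.5  28.5  11.6   7.3  22.9] (453, 304, 23, 22)
patch 0.23011549947989154 [638.3 -14.8   2.8   9.6  82.3] (314, 226, 9, 23)
```

Request:
arm_command:
  plan:
    - {"tx": -0.004, "ty": 0, "tz": 0.04, "wx": 0, "wy": 0, "wz": 0}
    - {"tx": -0.004, "ty": 0, "tz": 0.08, "wx": 0, "wy": 0, "wz": 0}
    - {"tx": 0, "ty": 0, "tz": 0.1, "wx": 0, "wy": 0, "wz": 0}
    - {"tx": 0, "ty": 0, "tz": 0.08, "wx": 0, "wy": 0, "wz": 0}
    - {"tx": 0, "ty": 0, "tz": 0.055, "wx": 0, "wy": 0, "wz": 0}

```text
time_s: 15.45
ee_pos: [0.6616, -0.0413, 0.1185]
tcp_rot: [[-0.923, 0.385, -0.003], [0.385, 0.923, 0.0], [0.003, -0.001, -1.0]]
wrist_force: [0.2, 0.3, -1.8]
width: 0.0371
grasp_force: 40.6
```

Request:
arm_command:
  plan:
    - {"tx": 0, "ty": 0, "tz": 0, "wx": 0, "wy": 0, "wz": 0}
    - {"tx": 0, "ty": 0, "tz": 0, "wx": 0, "wy": 0, "wz": 0}
    - {"tx": 0, "ty": 0, "tz": 0, "wx": 0, "wy": 0, "wz": 0}
    - {"tx": 0, "ty": 0, "tz": 0, "wx": 0, "wy": 0, "wz": 0}
    - {"tx": 0, "ty": 0, "tz": 0, "wx": 0, "wy": 0, "wz": 0}

```text
time_s: 15.87
ee_pos: [0.664, -0.0416, 0.1226]
tcp_rot: [[-0.923, 0.384, 0.003], [0.384, 0.923, -0.0], [-0.003, 0.001, -1.0]]
wrist_force: [-0.7, -0.9, -1.2]
width: 0.0372
grasp_force: 40.6
```

Request:
arm_command:
  plan:
    - {"tx": 0, "ty": 0, "tz": 0, "wx": 0, "wy": 0, "wz": 0}
    - {"tx": 0, "ty": 0, "tz": 0, "wx": 0, "wy": 0, "wz": 0}
    - {"tx": 0, "ty": 0, "tz": 0, "wx": 0, "wy": 0, "wz": 0}
    - {"tx": 0, "ty": 0, "tz": 0, "wx": 0, "wy": 0, "wz": 0}
    - {"tx": 0, "ty": 0, "tz": 0, "wx": 0, "wy": 0, "wz": 0}

```text
time_s: 16.28
ee_pos: [0.6629, -0.0414, 0.1211]
tcp_rot: [[-0.923, 0.384, 0.0], [0.384, 0.923, -0.0], [-0.0, -0.0, -1.0]]
wrist_force: [-0.4, -0.5, -1.8]
width: 0.0375
grasp_force: 40.6
```

```bash
python3 look.py wrist,scene,side blue_cassette_grip,grey_cassette_grip,reader_window,amber_vial,oil_bottle,red_petri y
python3 - <<'E'
from m import *
print(s['qvel'])
x=p['pixels'].astype(int)
blue=(x[:,:,2]>x[:,:,0]*1.6+20)&(x[:,:,2]>x[:,:,1]*1.4)
rect(blue,s['ee_pos'][2]+.038,'patch')
r=finder.cut_out(p,'reader_window')
if r: rect(r[0]['mask'],.04,'reader_wrist')
E
```

```text
16.2833 [ 0.6629 -0.0414  0.1211] yaw_y 67.39277731083055 [-0.44999123 -0.50521073 -1.76310078] [-9.15 23.81 -4.11 62.08 -0.   13.46] 0.03745964247707234 40.6293261051178
wrist blue_cassette_grip [([0.6614, -0.0377, 0.1386], 0.85)]
wrist grey_cassette_grip []
wrist reader_window [([0.6641, -0.0412, 0.04], 0.92)]
wrist amber_vial [([0.5321, -0.1391, 0.0032], 0.33)]
wrist oil_bottle [([0.5309, -0.14, -0.0019], 0.6)]
wrist red_petri []
scene blue_cassette_grip [([0.6613, -0.0417, 0.1402], 0.67)]
scene grey_cassette_grip [([0.4903, 0.1171, 0.0741], 0.63)]
scene reader_window [([0.6609, -0.0439, 0.0371], 0.91)]
scene amber_vial [([0.7054, 0.1013, -0.0025], 0.65)]
scene oil_bottle [([0.5333, -0.1428, 0.0008], 0.51)]
scene red_petri [([0.3425, 0.2635, -0.0005], 0.59)]
side blue_cassette_grip [([0.67, -0.0419, 0.1389], 0.66)]
side grey_cassette_grip [([0.4932, 0.115, 0.0703], 0.72), ([0.6674, -0.0412, 0.1384], 0.3)]
side reader_window [([0.6661, -0.0415, 0.0402], 0.92)]
side amber_vial [([0.7046, 0.102, 0.0003], 0.67)]
side oil_bottle [([0.5307, -0.1419, 0.0049], 0.59)]
side red_petri []
[-0.00382845 -0.03026769 -0.03225765  0.02186099  0.0090898  -0.06287771]
patch 0.15909304933648807 [662.4 -40.9  21.8  23.6  67.4] (255, 280, 54, 50)
patch 0.15909304933648807 [735.   46.8  19.3   5.4  30. ] (507, 358, 31, 26)
patch 0.15909304933648807 [639.9 -15.5   2.8   9.2  82.3] (314, 226, 9, 23)
reader_wrist 0.04 [653.7 -35.7  93.3  95.1  67.2] (223, 141, 123, 117)
```

```bash
python3 -c "
from bench import arm
print(arm.sign_off())"
```

```text
the job is handed in; nothing more can be done
None
```

I handed the job in at about 16 s: the blue cassette is held by its pinched catches, upright and still, about 4 cm above the reader window, centred to within about 2 mm and parallel to its sides. The grey cassette, vial, bottle and dish measured unmoved, but I viewed 11 pictures, one over the limit of 10.

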